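Push the pen off the laptop, then push the laptop shut

ROBOT

A 6-joint arm with a two-finger parallel gripper is mounted at the origin on the work surface; the furniture and walls round the work are solid. World frame = base frame: x ahead of the robot, y to its left, z up, the work surface at z = 0. Lengths are in mm, angles in rad, forces in N, time in s.
With the tool pointing down it reaches from about 375 to 900 mm from the base axis. Payload 3.1 kg.
Tool frame: the origin (TCP) lies at the very end of the fingers, on their centre line; the grasp point (between the pads) lies 19 mm behind it; z points along the fingers, y is the line along which they close (so a half turn about z gives the same grasp; the last joint's range is limited). The gripper opens to 87 mm and grips with 3 to 60 N. Pads are 19 mm wide; open, the fingers measure 117 mm over their backs; the gripper's body (75 mm by 190 mm) begins 51 mm behind the grasp point.
Start: joints at [1.028, 0.527, 1.433, -0, 1.181, -0.178], TCP at [222.351, 584.086, 222.548] pointing down, gripper open.
Joint ranges: [-3.08, 3.08], [-0.75, 2.2], [0.22, 2.44], [-1.43, 4.57], [0, 2.65], [-2.85, 2.85]. Speed limits (rad/s): [2.79, 2.79, 3.14, 3.14, 3.14, 3.14].

INTERFACE

Orientations are given as a rotation vector (axis times angle).
In Python, from workcell import robot gives the robot as it stands.
- The arm moves only by the tool hand_motion, called after "Call:" as a command line: name --pt "numbers of a row" for each row, then --argument value for the rest. Schema: {"type":"object","properties":{"motion":{"type":"array","items":{"type":"array","items":{"type":"number"},"minItems":7,"maxItems":7},"minItems":1,"maxItems":10},"only":{"type":"string"},"quiet":{"type":"boolean"},"lines":{"type":"string"}},"required":["motion"],"additionalProperties":false}. motion is a list of rows, 1 to 10 of them, each of 7 numbers: dx, dy, dz in a scale on which 1.0 is 800 mm, then a rotation vector rx, ry, rz in normalised numbers (1 is 60 degrees), then the finger opening in mm; each row is the pose to reach, as a shift and turn from the pose commanded when the call began, along the tool's axes at that moment; what a row does not reach only later rows make up. A row lasts 1/8 s, in which the tool goes at most 62.5 mm and 0.188 rad, less where a joint would pass 70% of its speed; a pose out of reach is approached as far as the arm can. The fingers move at their own pace and stop on an object; the grip force is fixed at half the most. Time passes only in rows, so rows that do not move let the fingers close. The tool returns the time, the measured TCP pose, the force, the opening and the grip force at its end. only (a regular expression) keeps the lines of the reply that match it, lines (a string "A,B") keeps lines A to B, and quiet returns only ok. Shift and turn numbers lie between -1 and 1, and a call with a number outside is refused. Input that does not fit is refused with a message, and nothing moves.
- robot.read_state(): the state, without advancing time (a new reading comes with each control period).
- robot.camera(name): name is "scene" or "top" or "wrist"; returns a dict with "color" (420x560x3 uint8, blue, green, red), "depth" (420x560 float32, mm along the optical axis (not along the pixel's ray), 0 where there is no reading), "fx", "fy", "cx", "cy" (pixels), "position" and "attitude" of the camera in the world. Camera axes: x right, y down, z forward; pixel columns grow to the right and rows downward; lengths in mm; the calibration is good to about 2 mm. A picture is of the moment at which its call begins.
- robot.finish_job(): hands the job in; it is judged then, once.
The state is a dict: "clock": time; "joint_positions": joint angles; "qvel": joint speeds; "tau": joint torques, N m; "tool_pos": TCP position; "ee_rot": TCP orientation; "ft_force": force on the tool from outside, world axes, zero at the start; "ft_torque": the same for the moment, N m; "opening": finger opening in mm; "grasp_force": force on a finger pad.
Only numpy, scipy, OpenCV 4.12 (cv2) and the standard library are available. Lean on these libraries where they do the work, as an engineer would, in place of code of your own. Each camera call takes 0.05 s, during which the arm holds its last target. There are 200 camera calls.

TASK

Close up the laptop for the night. A pen has been left lying on its keyboard and would crack the screen, so first push the pen off the laptop with your fingertips until it lies flat on the desk, then push the lid gently down until the laptop is fully shut. Touch and push only: do not pick up the pen or the laptop, do not shove the laptop out of its place or let the lid slam, and leave everything else on the desk as it is.

Things in the scene. Friction and masses are not known exactly. Their poses are not given: they have to be found in the camera images.
- laptop: thin grey laptop, 219 x 313 x 22 mm shut, 1.25 kg, loose on the desk, open side toward the robot's left, hinge on its right. Origin: centre of the footprint, 2 mm under the desk top (z reads -0.002). Own x (robot's right) from the front edge (-0.108) to the hinge edge (0.110), own y along its width (edges +-0.156), z up. Flat keyboard deck at own z = 0.014. Slides on the desk at 6 to 9 N
- laptop_lid (a joint): angle of the laptop's lid, rad: 0 = shut; 1.57 = upright; 1.75 to 1.9 (leaning back) at the start; stop at 2.18. Hinge line: along the laptop's y through its x = 0.1035, z = 0.018. Stiff hinge, 0.35 N m friction: the lid stays where it is left, but below about 0.6 rad it sinks shut by its own weight at up to 1.4 rad/s (no slam)
- lid_back (a point): point on the lid's outer face (the back of the screen: it faces the robot's right when open, up when shut), midway along its width and 150 mm from the hinge line. The lid is a panel 5 mm thick and 313 mm wide that reaches 209 mm from the hinge line; its outer face lies 3.3 mm outside the plane through the hinge line
- pen: click pen lying flat on the keyboard deck, along the laptop's width (within 0.35 rad); the only thing on the laptop. 133 mm long along its own y, 11 mm wide, 12 g; its body acts as a square bar, 10.4 mm thick and 128 mm long, that does not roll. Origin: middle of its underside as it lies at the start
- pen_mid (a point): middle of the pen, on its axis: 5 mm above whatever the pen lies flat on (z = 0.017 on the keyboard, 0.005 on the desk)
- mouse: computer mouse, 107 x 58 x 33 mm, on the desk beyond the laptop; leave alone. Origin: centre of its underside
- tumbler: drinking glass, 77 mm across, 84 mm high, upright on the desk at the far left; leave alone. Origin: centre of its underside
- phone: phone lying flat, 148 x 73 x 8 mm, on the desk at the near right; leave alone. Origin: centre of its underside
- pencil: pencil, 170 mm long, lying on the desk to the right of the laptop, behind its lid; leave alone. Origin: middle of its underside
- eraser: block eraser, 22 x 52 x 12 mm, on the desk at the near left; leave alone. Origin: centre of its underside
- keys: bunch of keys, 104 x 115 x 8 mm, on the desk to the right of the laptop; leave alone. Origin: centre of its underside

How it is judged:
By the outcome, as a careful person would: the job done as asked, in the order asked, and still so for the second after the job is handed in, with the robot touching nothing.
It also fails if it takes over 54 s, if anything falls off the work surface, if the arm or the gripper's body presses on something with over 40 N, if the wrist force passes 120 N, or if a joint passes its speed limit or range.

## Working session

There is one attempt and no reset: what is moved stays moved. The work goes in short steps, Python scripts to look and compute and a tool call to move; the robot and the scene stay as the last step left them, time stands still between calls to the robot, and variables do not carry over. Pictures are saved under pics/ and viewed, at most 10 in all, crops included, and the job is handed in when it is done.

```bash
ls; mkdir -p pics
```

Create h.py:
```python
import numpy as np,cv2
from scipy.spatial.transform import Rotation as R
from workcell import robot
def rot(a):
    a=np.array(a,float)
    return a if a.shape==(3,3) else (R.from_rotvec(a).as_matrix() if a.size==3 else R.from_quat(a).as_matrix())
def cam(n,f=None):
    c=robot.camera(n)
    if f: cv2.imwrite('pics/'+f,c['color'])
    return c
def pts(c):
    d=c['depth'];v,u=np.mgrid[:d.shape[0],:d.shape[1]]
    p=np.stack([(u-c['cx'])/c['fx']*d,(v-c['cy'])/c['fy']*d,d],-1)
    return p@rot(c['attitude']).T+np.array(c['position'])
def ray(c,u,v,z):
    r=rot(c['attitude'])@np.array([(u-c['cx'])/c['fx'],(v-c['cy'])/c['fy'],1]);o=np.array(c['position'])
    return o+r*(z-o[2])/r[2]
```

Run:
```python
from h import *
import pickle
for n in("scene","top"):
    c=cam(n,n+'0.png');pickle.dump(c,open(n+'0.pkl','wb'));print(n,c['position'],c['attitude'],c['fx'])
print(robot.read_state())
```

```text
pics
scene [  71.57061367 1283.99244164  728.84113899] [-0.38364194  2.49378193 -1.55438855] 526.9070451107074
top [ 149.95538776  -29.89074701 1326.96493658] [-2.03169574  2.09867662 -0.29900888] 543.0305896491524
{'clock': 0.1, 'joint_positions': array([ 1.02853674e+00,  5.28384621e-01,  1.43378445e+00, -2.71492709e-05,
        1.18139565e+00, -1.78516707e-01]), 'qvel': array([-0.00123103, -0.00069792, -0.00335036, -0.00102073, -0.00123464,
        0.00033736]), 'tau': array([-1.40581749e-03, -4.40985167e+01, -1.77149498e+01,  6.34718989e-02,
        5.33735566e-02, -6.14498413e-05]), 'tool_pos': array([221.99955902, 583.53185746, 221.65920063]), 'ee_rot': array([-5.68083582e-01, -3.08911889e+00,  2.91200823e-03]), 'ft_force': array([0.13914949, 0.01872118, 0.44261615]), 'ft_torque': array([-0.0096846 ,  0.03272486,  0.02260512]), 'grasp_force': 0.0, 'opening': 86.96739868073392}
```

View pics/top0.png

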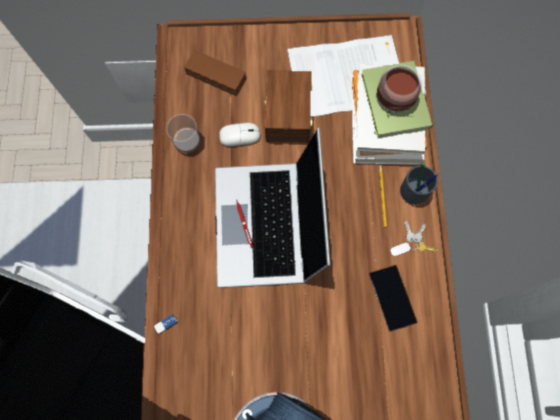

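View pics/scene0.png

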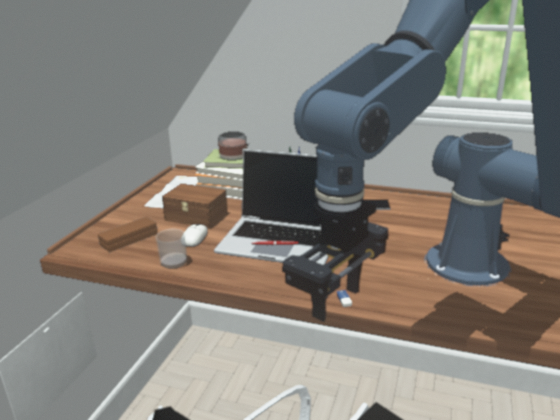

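The top view shows the laptop deck with corners at about (216,167), (219,285) and (301,283). The red pen runs from (238,200) to (252,246) on the palm rest. The lid stands at columns 300–328, with clear desk to the left of the laptop. The scene view shows the arm off to the front left.

Run:
```python
from h import *
import pickle
c=pickle.load(open('top0.pkl','rb'));im=c['color'].astype(int);P=pts(c)
b,g,r=im[...,0],im[...,1],im[...,2]
m=((r-g>70)&(r-b>70)&(r>110)).astype(np.uint8);m[:190]=0;m[255:]=0;m[:,:225]=0;m[:,262:]=0
ys,xs=np.nonzero(m);print(len(xs),xs.min(),xs.max(),ys.min(),ys.max())
(cx,cy),(w,h),a=cv2.minAreaRect(np.stack([xs,ys],1).astype(np.float32))
bx=cv2.boxPoints(((cx,cy),(w,h),a));print([ray(c,*p,17).round(1)[:2] for p in bx],ray(c,cx,cy,17))
# deck
mx,mn=im.max(2),im.min(2)
k=((mx-mn<25)&(mn>130)).astype(np.uint8);k[:155]=0;k[295:]=0;k[:,:205]=0;k[:,310:]=0
k=cv2.morphologyEx(k,cv2.MORPH_OPEN,np.ones((3,3)))
cs=max(cv2.findContours(k,0,2)[0],key=cv2.contourArea)
hull=cv2.convexHull(cs)[:,0].astype(float)
rr=cv2.minAreaRect(np.array([ray(c,*p,12)[:2] for p in hull],np.float32));print(rr,cv2.boxPoints(rr))
# front edge: min col per row
e=[(k[v].argmax(),v) for v in range(180,275)]
E_=np.array([ray(c,u-.5,v,12)[:2] for u,v in e]);f=cv2.fitLine(E_.astype(np.float32),cv2.DIST_HUBER,0,.01,.01).ravel();print('front',f)
# lid: points by depth
s=(P[...,2]>30)&(P[...,2]<300)&(P[...,0]>300)&(P[...,0]<750)&(P[...,1]<60)&(P[...,1]>-220)&(c['depth']>0)
q=P[s];print('lid',len(q),q.min(0),q.max(0))
A=np.c_[q[:,0],q[:,2],np.ones(len(q))];co=np.linalg.lstsq(A,q[:,1],rcond=None)[0];res=q[:,1]-A@co
g=abs(res)<8;co=np.linalg.lstsq(A[g],q[g,1],rcond=None)[0];print(co,g.mean(),abs(q[g,1]-A[g]@co).mean())
print('lid angle',np.pi/2+np.arctan(-co[1]))
t=q[q[:,2]>q[:,2].max()-8];print('top edge x range',t.min(0),t.max(0))
for n,bb in dict(pencil=(375,165,392,230),keys=(388,220,436,255),phone=(368,262,418,332),glass=(165,112,203,156),mouse=(216,120,263,150)).items():
    print(n,ray(c,bb[0],bb[1],5).round(),ray(c,bb[2],bb[3],5).round())
```

```text
82 237 251 203 246
[array([567.5,  82.9]), array([569.7,  75.2]), array([456.4,  43.3]), array([454.3,  50.8])] [511.30555993  62.83415597  17.        ]
((515.3955078125, 29.560142517089844), (311.89202880859375, 210.8828125), 1.1916556358337402) [[357.29034 131.73557]
 [361.6761  -79.10164]
 [673.5007  -72.61528]
 [669.1149  138.22192]]
front [9.997723e-01 2.133802e-02 5.159357e+02 1.341282e+02]
lid 3937 [ 361.22870186 -127.27593193   30.014497  ] [749.91791204  59.37407422 227.08106956]
[ 4.16044474e-02 -2.42175447e-01 -8.86631635e+01] 0.6898653797307595 1.834852640284402
lid angle 1.808397255113419
top edge x range [ 362.66706253 -126.68025267  219.18215004] [ 672.20439329 -116.34262464  227.08106956]
pencil [ 664. -279.    5.] [ 488. -308.    5.]
keys [ 514. -300.    5.] [ 420. -411.    5.]
phone [ 408. -241.    5.] [ 236. -347.    5.]
glass [836. 273.   5.] [704. 169.   5.]
mouse [807. 135.   5.] [716.  11.   5.]
```

Add to h.py:
```python
def plan(pos,ang=None,Rt=None):
    s=robot.read_state();M=rot(s['ee_rot'])
    d=M.T@(np.array(pos)-s['tool_pos'])
    if Rt is None:
        Rt=np.array([[np.sin(ang),np.cos(ang),0],[-np.cos(ang),np.sin(ang),0],[0,0,-1]]).T if 0 else np.c_[np.cross([np.cos(ang),np.sin(ang),0],[0,0,-1]),[np.cos(ang),np.sin(ang),0],[0,0,-1]]
    rv=R.from_matrix(M.T@Rt).as_rotvec()
    print('cmd',d.round(1),rv.round(3),'len',np.linalg.norm(d).round(),np.linalg.norm(rv).round(2))
```

```bash
python3 -c "
from h import *
plan([518,37,90],.276)"
```

```text
cmd [-471.1 -405.2  132.3] [-0.002  0.001  0.931] len 635.0 0.93
```

Units first: shifts go in shares of 800 mm and turns go in shares of 60 degrees. So -471 mm is -0.5888, -405 mm is -0.5063, 0.931 rad is 0.889.

Call:
hand_motion --pt "-0.2938 -0.25 0.0825 0 0 0.4393 87" --pt "-0.2938 -0.25 0.0825 0 0 0.4393 87" --pt "-0.2938 -0.25 0.0825 0 0 0.4393 87" --pt "-0.2938 -0.25 0.0825 0 0 0.4393 87" --pt "-0.2938 -0.25 0.0825 0 0 0.4393 87" --pt "-0.5888 -0.5063 0.165 0 0 0.889 87" --pt "-0.5888 -0.5063 0.165 0 0 0.889 87" --pt "-0.5888 -0.5063 0.165 0 0 0.889 87" --pt "-0.5888 -0.5063 0.165 0 0 0.889 87" --pt "-0.5888 -0.5063 0.165 0 0 0.889 87"

```text
clock: 1.35
tool_pos: [514.4, 44.8, 92.0]
ee_rot: [-1.895, -2.505, 0.0]
ft_force: [1.2, 0.2, 0.1]
opening: 87.0
grasp_force: 0.0
```

Run:
```python
from h import *
plan([518,37,90],.276)
c=cam('wrist','w1.png');print(c['position'],c['attitude'])
```

```text
cmd [-8.4  1.3  2. ] [-0. -0. -0.] len 9.0 0.0
[495.10173303 116.32873417 254.23531425] [2.8384147  0.39472889 0.05343545]
```

View pics/w1.png

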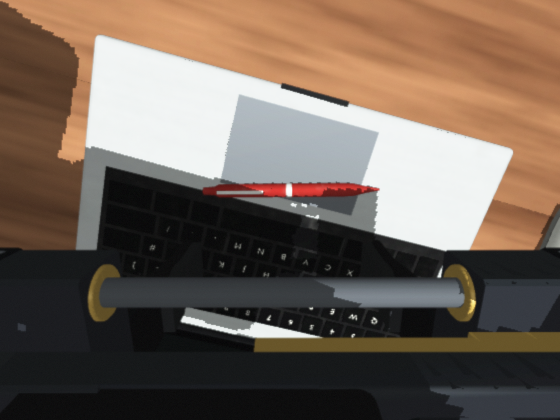

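The wrist view shows the red pen from (203,191) to (379,188), parallel to the finger line. The laptop's front edge runs from (97,37) to (512,150).

Run:
```python
from h import *
c=cam('wrist')
for u,v,z in((203,191,17),(379,188,17),(291,189.5,17),(97,37,12),(512,150,12)): print(ray(c,u,v,z).round(1))
plan([518,37,15],.276)
```

```text
[459.4  41.2  17. ]
[585.7  78.8  17. ]
[522.5  60.   17. ]
[368.4 124.8  12. ]
[672.3 131.6  12. ]
cmd [-3.8 -1.4 76.6] [ 0.003  0.003 -0.007] len 77.0 0.01
```

```bash
python3 -c "
from h import *
plan([530,33,15.5],.287)"
```

```text
cmd [-10.9   9.2  76.2] [ 0.003  0.003 -0.018] len 77.0 0.02
```

Scaled: 76 mm is 0.095, 68 mm is 0.085, -0.018 rad is -0.0172.

Call:
hand_motion --pt "-0.0138 0.0113 0.0313 0 0 -0.0172 87" --pt "-0.0138 0.0113 0.0688 0 0 -0.0172 87" --pt "-0.0138 0.0113 0.085 0 0 -0.0172 87" --pt "-0.0138 0.0113 0.095 0 0 -0.0172 87" --pt "-0.0138 0.0113 0.095 0 0 -0.0172 87"

```text
clock: 2.08
tool_pos: [525.2, 38.9, 16.6]
ee_rot: [-1.871, -2.523, 0.0]
ft_force: [0.1, 0.1, 0.0]
opening: 87.2
grasp_force: 0.0
```

```bash
python3 -c "
from h import *
plan([521,63,15.5],.287)
plan([516,95,15.5],.02)
plan([516,170,15.5],.02)"
```

```text
cmd [24.3  3.   1.1] [-0.    -0.     0.008] len 24.0 0.01
cmd [56.3  7.5  1.1] [-0.    -0.     0.275] len 57.0 0.27
cmd [128.1  29.3   1.1] [-0.    -0.     0.275] len 131.0 0.27
```

Scaled: 56 mm is 0.07, 49 mm is 0.0613, 0.275 rad is 0.2626.

Call:
hand_motion --pt "0.0088 0.0013 0.0013 0 0 0.0286 87" --pt "0.0175 0.0025 0.0013 0 0 0.0573 87" --pt "0.0263 0.0038 0.0013 0 0 0.0955 87" --pt "0.035 0.005 0.0013 0 0 0.1241 87" --pt "0.0438 0.0063 0.0013 0 0 0.1623 87" --pt "0.0525 0.0075 0.0013 0 0 0.191 87" --pt "0.0613 0.0088 0.0013 0 0 0.2292 87" --pt "0.07 0.01 0.0013 0 0 0.2626 87" --pt "0.07 0.01 0.0013 0 0 0.2626 87"

```text
clock: 3.2
tool_pos: [517.3, 95.0, 16.6]
ee_rot: [2.198, 2.243, 0.002]
ft_force: [0.1, 0.5, 0.6]
opening: 86.8
grasp_force: 0.0
```

Run:
```python
from h import *
plan([516,165,15.5],.02)
c=cam('wrist','w2.png')
```

```text
cmd [70.   0.2  1.1] [0.002 0.    0.001] len 70.0 0.0
```

View pics/w2.png

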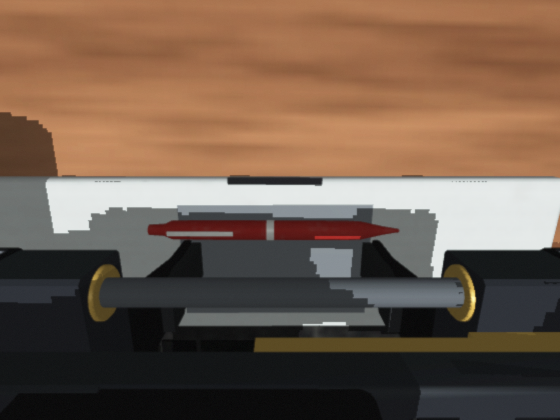

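The pen is now parallel to the front edge: pen at row 230, columns 148–398, and edge at row 178. Both fingers are behind it, so I'll keep pushing straight.

Scaled: 70 mm is 0.0875, 64 mm is 0.08.

Call:
hand_motion --pt "0.01 0 0 0 0 0 87" --pt "0.02 0 0 0 0 0 87" --pt "0.03 0 0 0 0 0 87" --pt "0.04 0 0 0 0 0 87" --pt "0.05 0 0 0 0 0 87" --pt "0.06 0 0 0 0 0 87" --pt "0.07 0 0 0 0 0 87" --pt "0.08 0 0 0 0 0 87" --pt "0.0875 0 0 0 0 0 87" --pt "0.0875 0 0 0 0 0 87"

```text
clock: 4.5
tool_pos: [515.5, 164.9, 15.6]
ee_rot: [2.199, 2.243, 0.0]
ft_force: [0.3, 0.3, -0.1]
opening: 87.0
grasp_force: 0.0
```

Run:
```python
from h import *
c=cam('wrist','w3.png')
```

```text
(no output)
```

View pics/w3.png

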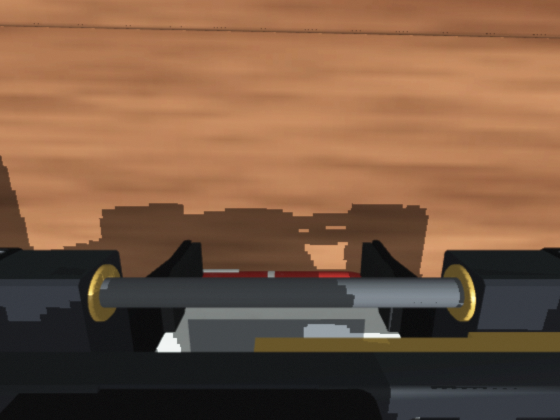

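The pen, at row 275, now sits under and behind the fingers beside the front edge. I'll lift straight up and look.

Scaled: -90 mm is -0.1125, -80 mm is -0.1.

Call:
hand_motion --pt "0 0 -0.05 0 0 0 87" --pt "0 0 -0.1 0 0 0 87" --pt "0 0 -0.1125 0 0 0 87" --pt "-0.05 0 -0.1125 0 0 0 87" --pt "-0.075 0 -0.1125 0 0 0 87" --pt "-0.075 0 -0.1125 0 0 0 87"

```text
clock: 5.3
tool_pos: [516.2, 103.2, 104.9]
ee_rot: [-2.203, -2.238, 0.002]
ft_force: [-0.1, -0.0, -0.3]
opening: 86.9
grasp_force: 0.0
```

Run:
```python
from h import *
c=cam('wrist','w4.png')
im=c['color'].astype(int);P=pts(c);b,g,r=im[...,0],im[...,1],im[...,2]
m=((r-g>80)&(r-b>80)&(r>110)&(g<50)).astype(np.uint8)
n,l,s,ce=cv2.connectedComponentsWithStats(m);print([(x,y.round()) for x,y in zip(s[1:].tolist(),ce[1:]) if x[4]>100])
k=1+s[1:,4].argmax();q=P[l==k];print(q.min(0),q.max(0),np.percentile(q[:,2],[5,50,95]))
```

```text
[([279, 151, 73, 12, 436], array([310., 157.])), ([197, 152, 74, 11, 563], array([233., 157.]))]
[448.46158786 140.72334679   6.85533597] [516.36151136 177.67031555 267.14425251] [ 7.63729423  9.27933271 10.94231039]
```

View pics/w4.png

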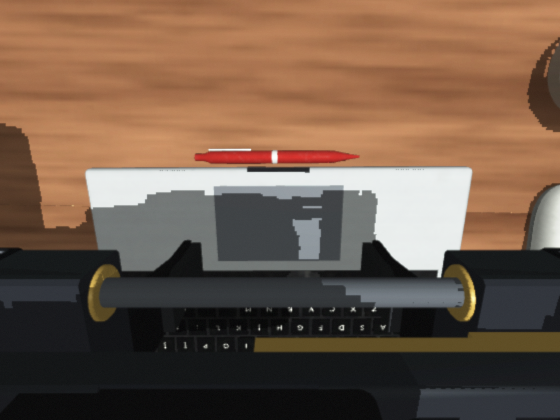

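The pen, at rows 151–163 and columns 195–359, now lies on the desk just in front of the laptop edge at row 168. I'll check from depth whether it's flat and clear of the laptop.

Run:
```python
from h import *
c=cam('wrist');P=pts(c)
for u in(225,300):
    print([tuple(P[v-1:v+2,u-8:u+9].reshape(-1,3).mean(0)[1:].round(1)) for v in range(144,180,2)])
```

```text
[(np.float64(155.3), np.float64(0.1)), (np.float64(153.7), np.float64(-0.0)), (np.float64(152.0), np.float64(-0.2)), (np.float64(151.3), np.float64(8.1)), (np.float64(149.5), np.float64(6.0)), (np.float64(148.2), np.float64(9.0)), (np.float64(146.8), np.float64(10.0)), (np.float64(145.2), np.float64(10.3)), (np.float64(143.7), np.float64(10.3)), (np.float64(141.9), np.float64(9.3)), (np.float64(139.4), np.float64(2.8)), (np.float64(137.3), np.float64(0.0)), (np.float64(136.5), np.float64(5.6)), (np.float64(135.7), np.float64(10.4)), (np.float64(134.3), np.float64(11.6)), (np.float64(132.8), np.float64(12.1)), (np.float64(131.1), np.float64(12.0)), (np.float64(130.5), np.float64(17.0))]
[(np.float64(156.4), np.float64(0.1)), (np.float64(155.3), np.float64(5.3)), (np.float64(153.7), np.float64(5.4)), (np.float64(151.7), np.float64(1.9)), (np.float64(151.3), np.float64(12.2)), (np.float64(150.5), np.float64(19.4)), (np.float64(148.5), np.float64(15.2)), (np.float64(146.3), np.float64(10.3)), (np.float64(144.7), np.float64(10.1)), (np.float64(143.0), np.float64(9.1)), (np.float64(140.5), np.float64(2.7)), (np.float64(138.4), np.float64(-0.3)), (np.float64(138.0), np.float64(8.0)), (np.float64(137.1), np.float64(12.2)), (np.float64(135.5), np.float64(12.1)), (np.float64(133.8), np.float64(12.1)), (np.float64(132.2), np.float64(11.9)), (np.float64(131.5), np.float64(17.0))]
```

Cross-sections confirm the pen lies flat: its top is at 10.3 mm, with 3–4 mm of bare desk between it and the laptop. Next I'll go over the lid to its back.

Scaled: -290 mm is -0.3625, -215 mm is -0.2688.

Call:
hand_motion --pt "0 0 -0.2688 0 0 0 87" --pt "0 0 -0.2688 0 0 0 87" --pt "0 0 -0.2688 0 0 0 87" --pt "0 0 -0.2688 0 0 0 87" --pt "-0.3625 0 -0.2688 0 0 0 87" --pt "-0.3625 0 -0.2688 0 0 0 87" --pt "-0.3625 0 -0.2688 0 0 0 87" --pt "-0.3625 0 -0.2688 0 0 0 87" --pt "-0.3625 0 -0.2688 0 0 0 87" --pt "-0.3625 0 -0.2688 0 0 0 87"

```text
clock: 6.65
tool_pos: [522.4, -187.4, 319.9]
ee_rot: [-2.203, -2.239, 0.0]
ft_force: [-0.1, 0.7, -0.3]
opening: 86.9
grasp_force: 0.0
```

Run:
```python
from h import *
plan([517,-190,195],.02)
c=cam('wrist');P=pts(c);q=P[(c['depth']>0)&(P[...,2]>100)&(P[...,2]<240)&(P[...,0]>380)&(P[...,0]<650)]
print(len(q));t=q[q[:,2]>q[:,2].max()-12] if len(q) else q
if len(t):print(t.min(0),t.max(0))
c=cam('top','t5.png')
```

```text
cmd [ -2.6  -5.4 124.9] [-0.    -0.    -0.004] len 125.0 0.0
10199
[ 380.1189692  -124.1004636   209.93558288] [ 649.95196312 -112.07733568  221.9352085 ]
```

Scaled: 125 mm is 0.1563, 110 mm is 0.1375.

Call:
hand_motion --pt "-0.0025 -0.0063 0.075 0 0 0 87" --pt "-0.0025 -0.0063 0.1375 0 0 0 87" --pt "-0.0025 -0.0063 0.1563 0 0 0 87" --pt "-0.0025 -0.0063 0.1563 0 0 0 87"

```text
clock: 7.25
tool_pos: [517.5, -186.3, 195.5]
ee_rot: [-2.197, -2.243, 0.0]
ft_force: [0.2, -0.4, 0.6]
opening: 87.1
grasp_force: 0.0
```

Call:
hand_motion --pt "0.015 0 0 0 0 0 87" --pt "0.03 0 0 0 0 0 87" --pt "0.045 0 0 0 0 0 87" --pt "0.055 0 0 0 0 0 87" --pt "0.0625 0 0 0 0 0 87" --pt "0.07 0 0 0 0 0 87" --pt "0.0775 0 0 0 0 0 87" --pt "0.085 0 0 0 0 0 87"

```text
clock: 8.25
tool_pos: [516.4, -120.0, 196.0]
ee_rot: [2.199, 2.241, -0.0]
ft_force: [-0.2, -2.1, 1.9]
opening: 86.7
grasp_force: 1.2
```

Scaled: 132 mm is 0.165, 116 mm is 0.145.

Call:
hand_motion --pt "0.02 0 -0.0025 0 0 0 87" --pt "0.04 0 -0.005 0 0 0 87" --pt "0.06 0 -0.005 0 0 0 87" --pt "0.0788 0 -0.0038 0 0 0 87" --pt "0.09 0 -0.0013 0 0 0 87" --pt "0.1013 0 0.0013 0 0 0 87" --pt "0.1125 0 0.005 0 0 0 87" --pt "0.1238 0 0.0075 0 0 0 87" --pt "0.145 0 0.0175 0 0 0 87" --pt "0.165 0 0.0275 0 0 0 87"

```text
clock: 9.5
tool_pos: [513.5, 13.5, 173.0]
ee_rot: [2.201, 2.242, 0.001]
ft_force: [0.5, -0.4, 0.2]
opening: 87.0
grasp_force: 0.4
```

Run:
```python
from h import *
c=cam('scene','s6.png')
```

```text
(no output)
```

View pics/s6.png

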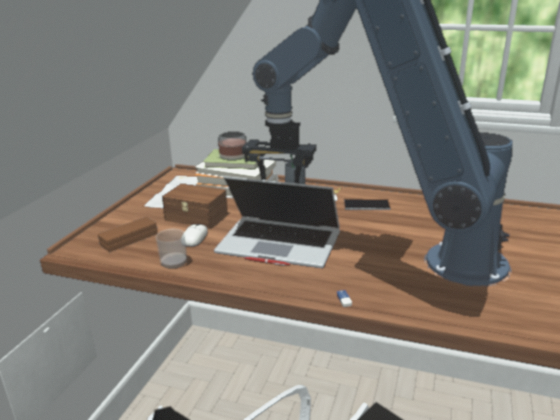

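The scene view shows the fingers behind the lid at (290,180), the lid part-closed, and the pen in front of the laptop at (268,261). I'll carry on along the arc.

Scaled: 65 mm is 0.0813, 62 mm is 0.0775.

Call:
hand_motion --pt "0.0088 0 0.0063 0 0 0 87" --pt "0.0175 0 0.0125 0 0 0 87" --pt "0.0263 0 0.02 0 0 0 87" --pt "0.035 0 0.0275 0 0 0 87" --pt "0.0438 0 0.035 0 0 0 87" --pt "0.0513 0 0.0438 0 0 0 87" --pt "0.0588 0 0.0525 0 0 0 87" --pt "0.065 0 0.0625 0 0 0 87" --pt "0.0713 0 0.0725 0 0 0 87" --pt "0.0775 0 0.0813 0 0 0 87"

```text
clock: 10.8
tool_pos: [512.1, 74.7, 108.0]
ee_rot: [-2.2, -2.242, 0.0]
ft_force: [0.0, -0.4, -0.1]
opening: 86.9
grasp_force: 0.0
```

Call:
hand_motion --pt "0.0063 0 0.01 0 0 0 87" --pt "0.0113 0 0.0213 0 0 0 87" --pt "0.015 0 0.0313 0 0 0 87" --pt "0.0188 0 0.0425 0 0 0 87" --pt "0.0225 0 0.0538 0 0 0 87" --pt "0.025 0 0.065 0 0 0 87" --pt "0.0275 0 0.0763 0 0 0 87" --pt "0.0288 0 0.0875 0 0 0 87" --pt "0.03 0 0.0963 0 0 0 87" --pt "0.03 0 0.1025 0 0 0 87"

```text
clock: 12.05
tool_pos: [511.7, 98.4, 26.1]
ee_rot: [-2.2, -2.242, 0.0]
ft_force: [-0.4, 0.5, 0.5]
opening: 87.1
grasp_force: 0.0
```

Scaled: 7 mm is 0.0088, 6 mm is 0.0075.

Call:
hand_motion --pt "0 0 0.0025 0 0 0 87" --pt "0 0 0.005 0 0 0 87" --pt "0 0 0.0063 0 0 0 87" --pt "0 0 0.0075 0 0 0 87" --pt "0 0 0.0088 0 0 0 87" --pt "0 0 0.0088 0 0 0 87"

```text
clock: 12.8
tool_pos: [511.9, 98.3, 19.7]
ee_rot: [2.2, 2.242, 0.0]
ft_force: [-0.8, -0.0, 0.4]
opening: 87.1
grasp_force: 0.4
```

Call:
hand_motion --pt "0 0 -0.0125 0 0 0 87" --pt "0 0 -0.0625 0 0 0 87" --pt "0 0 -0.1375 0 0 0 87" --pt "0 0 -0.2 0 0 0 87" --pt "0 0 -0.25 0 0 0 87" --pt "0 0 -0.25 0 0 0 87" --pt "-0.25 0 -0.25 0 0 0 87" --pt "-0.25 0 -0.25 0 0 0 87" --pt "-0.25 0 -0.25 0 0 0 87" --pt "-0.25 0 -0.25 0 0 0 87"

```text
clock: 14.05
tool_pos: [515.0, -105.0, 218.6]
ee_rot: [-2.205, -2.236, 0.002]
ft_force: [-0.5, 0.7, -0.3]
opening: 87.1
grasp_force: 0.0
```

Run:
```python
from h import *
c=cam('top','t7.png');P=pts(c)
for x in(400,515,640):
  for y in(-60,0,60,120):
    d=np.hypot(P[...,0]-x,P[...,1]-y);d[c['depth']==0]=1e9;i=d<8;print(x,y,np.median(P[i][:,2]).round(1),end='; ')
```

```text
  return _methods._mean(a, axis=axis, dtype=dtype,
  ret = ret.dtype.type(ret / rcount)
```

View pics/t7.png

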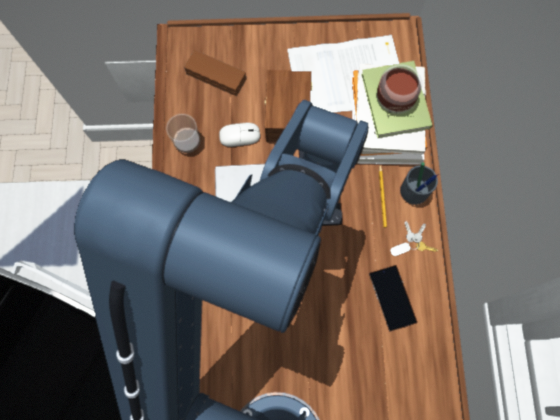

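The arm blocks most of the top view. The visible corner of the laptop at (240,180) reads about 20 mm high. I'll check with the scene camera's depth.

Run:
```python
from h import *
c=cam('scene','s8.png');P=pts(c);v=c['depth']>0
for x in(400,460,515,640):
  for y in(-60,0,60,125):
    i=v&(np.hypot(P[...,0]-x,P[...,1]-y)<8)&(P[...,2]<200);print(x,y,len(P[i]) and np.median(P[i][:,2]).round(1),end='; ')
im=c['color'].astype(int);b,g,r=im[...,0],im[...,1],im[...,2]
m=(r-g>80)&(r-b>80)&(g<60)&(np.abs(P[...,1]-143)<25);m&=P[...,2]<40;q=P[m];print(len(q),q.min(0),q.max(0))
```

```text
400 -60 19.9; 400 0 19.9; 400 60 18.7; 400 125 16.8; 460 -60 19.1; 460 0 19.3; 460 60 19.0; 460 125 17.2; 515 -60 -749.9; 515 0 19.2; 515 60 18.8; 515 125 18.5; 640 -60 -752.8; 640 0 19.0; 640 60 19.1; 640 125 18.6; Traceback (most recent call last):
  File "<stdin>", line 7, in <module>
    return umr_minimum(a, axis, None, out, keepdims, initial, where)
ValueError: zero-size array to reduction operation minimum which has no identity
```

View pics/s8.png

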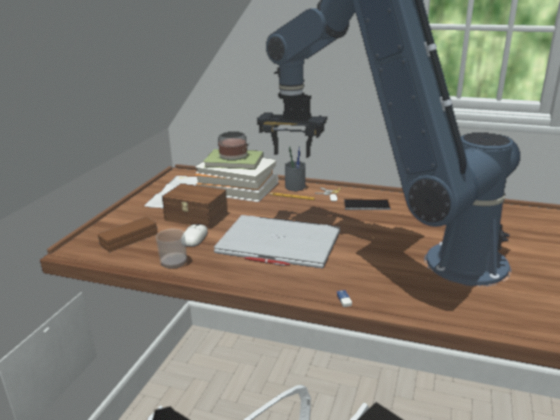

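The laptop is shut and flat at 19 mm, corners (218,240) to (338,240). The pen lies on the desk in front at (267,261), and the gripper is clear of everything.

```bash
python3 -c "
from workcell import robot
print(robot.finish_job())"
```

```text
the job is handed in; nothing more can be done
None
```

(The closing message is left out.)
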